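Fit a twist-lock water filter cartridge under the sink

TASK

Take the new slim water-filter cartridge by its wing handle and fit it into the empty socket of the filter base: let its two lugs go down the two entry slots, push it fully down against the sprung valve and turn it a quarter turn clockwise (seen from above) to its stop. Finish with the gripper still holding the handle and pressing the cartridge fully home, so that the water can be turned on; do not let go, and do not knock over or shift the other things in the cupboard.

Things in the scene. Friction and masses are not known exactly. Their poses are not given: they have to be found in the camera images.
- slim_mid (a point): Centre of the new slim cartridge, a white upright cylinder standing loose on the shelf, 0.2 to 0.33 kg: barrel 50 mm in diameter, foot chamfered to 40 mm; 142 mm high in all. The point is 71 mm above the foot and 41 mm below the flat top of its grey end cap. z is up, x runs along the wing handle and through the two lugs. It is the same after a half turn about z.
- slim_wing (a point): Centre of that cartridge's grey wing handle, an upright plate on the end cap: 44 mm long (x), 12 mm thick (y), 30 mm high (z); the cap's flat top (50 mm across) is 15 mm below the point.
- slim_lugs (a point): On that cartridge's axis, 14 mm above its foot, midway between its two lugs, which stick out of the barrel along +x and -x to 31 mm from the axis, each 10 mm wide and 8 mm high.
- socket (a point): Mouth centre of the empty socket of the white twin filter base, which is fixed to the shelf: a round cup, 78 mm outside, 80 mm above the shelf, bore 54 mm. z is up. Two entry slots, 16 mm wide, 34 mm out from the axis, run down along +x and -x to 32 mm below the mouth. 104 mm along -y stands a fitted wide cartridge, part of the base, 64 mm across, its wing's top 86 mm above this point.
- seat (a point): Centre of the hard seat on the empty socket's floor, 54 mm below its mouth, axes as the socket's. Fully home the slim cartridge's foot is on it, its centre 71 mm above. Within 4 mm of home the lugs pass under the slots into a track and turn 90 degrees clockwise (from above) to a stop, cartridge x then along seat y. Let go there, the spring lifts it 4 mm against the lip.
- valve (a joint): The sprung valve in the middle of the socket's floor, a 18 mm plunger pushed down by the cartridge's foot: 0 = up (12 mm above the seat), 0.012 m = pressed level with the seat, as it is when the cartridge is fully home. It pushes up with 4 N at 0 and 11 N at 0.012 m.
- wide_mid (a point): A spare of the wide kind of cartridge, upright and loose on the shelf, 64 mm in diameter, 142 mm high with its 52 mm wing handle, no lugs: leave it. The point is its centre, 71 mm above the shelf.
- strainer: Stainless steel sink strainer, 75 mm wide, 31 mm high with its knob, loose on the shelf: leave it. Origin under its centre.
- brush: Red scrubbing brush lying bristles down, 150 x 56 mm (long along its x axis), 72 mm high with its handle: leave it. Origin under its centre.
- spray_bottle: Closed green spray bottle, 68 mm in diameter, 218 mm high, standing in the turntable organiser: leave it. Origin under its centre, 19 mm above the shelf.
- turntable (a joint): Grey turntable organiser, a tray 220 mm in diameter with a rim 50 mm above the shelf, free to spin; its angle in rad.
Mind the look-alikes: they are no part of the job. Leave any blue or yellow look-alike of the part that bears slim_mid alone.

How it is judged (in metres and radians):
At the end, for the whole second after the job is handed in: The slim cartridge is upright in the socket (axis within 5 mm, tilt under 0.08 rad), turned to within 0.2 rad of the quarter turn, pressed to within 2.2 mm of fully home (valve down over 9.5 mm), and the fingers still hold it (over 2 N) through the last second (horizontal distance between slim_mid and socket below 0.005 m and angle between slim_mid's own z axis and vertical below 0.08 rad and z of slim_mid in the frame of socket below 0.0192 m and value of joint valve above 0.0095 m and angle between the x axis of slim_mid and the y axis of socket, either way round below 0.2 rad and contact force between the fingers and slim_cartridge above 2 N); the arm keeps its last pose, push and grip.
It fails at once if the spare wide cartridge is shifted or tipped (distance of wide_mid from where it was at the start of the episode above 0.03 m or angle between wide_mid's own z axis and vertical above 0.4 rad).
It fails at once if the strainer is shifted (distance of strainer from where it was at the start of the episode above 0.03 m).
It fails at once if the brush is shifted (distance of brush from where it was at the start of the episode above 0.03 m).
It fails at once if the spray bottle is shifted or knocked over (distance of spray_bottle from where it was at the start of the episode above 0.04 m or angle between spray_bottle's own z axis and vertical above 0.4 rad).
It also fails if it takes over 45 s, if anything falls off the work surface, if the arm or the gripper's body presses on something with over 40 N, if the wrist force passes 120 N, or if a joint passes its speed limit or range.

ROBOT

A 6-joint arm with a two-finger parallel gripper is mounted at the origin on the work surface. World frame = base frame: x ahead of the robot, y to its left, z up, the work surface at z = 0. Lengths are in m, angles in degrees, forces in N, time in s.
With the tool pointing down it reaches from about 0.3 to 0.825 m from the base axis. Payload 5.4 kg.
Tool frame: the origin (TCP) lies midway between the tips of the shut fingers; the grasp point (between the pads) lies 19 mm behind it; y points along the fingers, z is the direction in which the jaws open and shut, and the axes are right-handed (so a half turn about y gives the same grasp; the last joint's range is limited). The gripper opens to 92 mm and grips with 3 to 60 N. Pads are 20 mm wide; open, the fingers measure 128 mm over their backs; the gripper's body (75 mm by 189 mm) begins 69 mm behind the grasp point.
Start: joints at [-77.126, 9.076, 91.501, -0, 79.423, -12.038], TCP at [0.242, -0.521, 0.215] pointing down, gripper open.
Joint ranges: [-166.64, 166.64], [-54.1, 131.32], [10.49, 154.53], [-73.88, 253.88], [9.74, 151.15], [-171.62, 171.62]. Speed limits (degrees/s): [147.25, 147.25, 180, 180, 180, 180].

INTERFACE

Orientations are given as [roll, pitch, yaw] about the fixed x, y, z axes, in that order (R = Rz(yaw) Ry(pitch) Rx(roll)).
In Python, from rig import robot gives the robot as it stands. The module is installed in compiled form; this text tells all that it offers. Calls block until the motion is done:
- robot.movep(position, orientation): joint-space move of the TCP to a pose.
- robot.servo_line(position, rotation=None, velocity=0.15): straight line of the TCP; rotation=None keeps the orientation; velocity is the mean speed in m/s.
- robot.move_joints(angles): joint-space move.
- robot.open() and robot.grab(): open the fingers fully, or close them until they stop; the grip force is fixed at half the most.
- robot.hold(seconds).
- robot.inverse_kinematics(position, orientation): joint angles nearest the present ones, or None.
- robot.sense(): the state.
- robot.get_image(name): name is "side" or "top" or "wrist"; returns a dict with "pixels" (400x640x3 uint8, red, green, blue), "fx", "fy", "cx", "cy" (pixels), "R" (3x3) and "t" (3): a world point X has camera coordinates R X + t. Camera axes: x right, y down, z forward; pixel columns grow to the right and rows downward; lengths in m; the calibration is good to about 2 mm. A picture is of the moment at which its call begins. There is no depth.
A pose or a line that the arm cannot do raises robot.Unreachable and nothing moves.
- robot.sign_off(): hands the job in, once; it reports no verdict.
The state is a dict: "t": time; "joint_pos": joint angles; "joint_vel": joint speeds; "joint_efforts": joint torques, N m; "eef_pos": TCP position; "tcp_rot": TCP orientation; "contact_force": force on the tool from outside, world axes, zero at the start; "wrist_torque": the same for the moment, N m; "width": finger opening in m.
Only numpy, scipy, OpenCV 4.12 (cv2) and the standard library are available. Lean on these libraries where they do the work, as an engineer would, in place of code of your own. Each camera call takes 0.05 s, during which the arm holds its last target.

## Working session

There is one attempt and no reset: what is moved stays moved. The work goes in short steps, each a Python script; the robot and the scene stay as the last script left them, time stands still between calls to the robot, and variables do not carry over. Pictures are saved under pics/ and viewed, and the job is handed in when it is done.

```bash
mkdir -p pics; ls; python3 - <<'E'
from rig import robot
import cv2
print(robot.sense())
for n in ("side","top","wrist"):
    im=robot.get_image(n); cv2.imwrite(f"pics/{n}0.png",im["pixels"][:,:,::-1])
    print(n,im["fx"],im["cx"],im["cy"],im["R"],im["t"])
E
```

```text
pics
{'t': 0.0, 'joint_pos': array([-7.71261917e+01,  9.11225431e+00,  9.15711849e+01,  3.05966376e-04,
        7.94225080e+01, -1.20374654e+01]), 'joint_vel': array([-0.0111511 ,  0.05074177,  0.114952  ,  0.01031433, -0.01547241,
        0.04042517]), 'joint_efforts': array([-1.14987815e-03, -3.85572982e+01, -3.22105622e+01,  7.00680795e-02,
        3.80580418e-02, -1.51642585e-04]), 'eef_pos': array([ 0.24204333, -0.52089355,  0.21363144]), 'tcp_rot': array([-9.01035549e+01,  2.23894733e-02, -1.55088803e+02]), 'contact_force': array([-0.19845753,  0.18851621, -0.11354655]), 'wrist_torque': array([-0.07790043, -0.01341786,  0.00841061]), 'width': 0.09170264469086498}
side 517.4239046032038 320.82137373790476 193.5324607507607 [[-0.99195039 -0.12523501  0.01872468]
 [-0.10526584  0.73335871 -0.67164284]
 [ 0.07038129 -0.66820745 -0.74063843]] [0.57415645 0.05017181 1.15217864]
top 495.60491802462155 320.82270281920415 202.66971540289913 [[ 0.00242286 -0.99982     0.01881727]
 [-0.99926338 -0.00314135 -0.03824706]
 [ 0.03829929 -0.01871074 -0.99909112]] [0.09000298 0.55691264 1.12120681]
wrist 350.0792005682768 321.0107666891873 194.40047343413553 [[ 4.22007306e-01 -9.06592253e-01 -5.65454570e-04]
 [-8.79076135e-01 -4.09351239e-01  2.44247235e-01]
 [-2.21664121e-01 -1.02577040e-01 -9.69712828e-01]] [-0.57391525 -0.02838326  0.39082181]
```

View pics/side0.png

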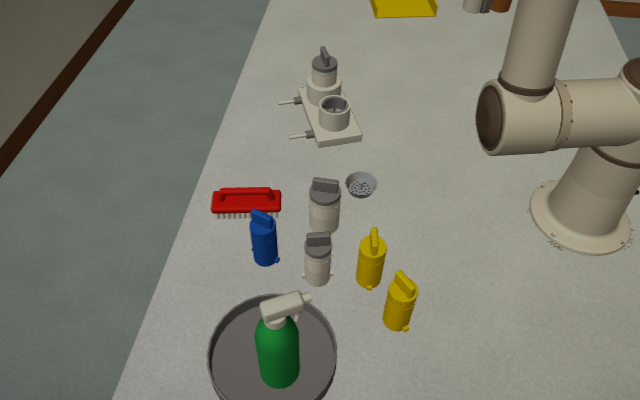

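View pics/top0.png

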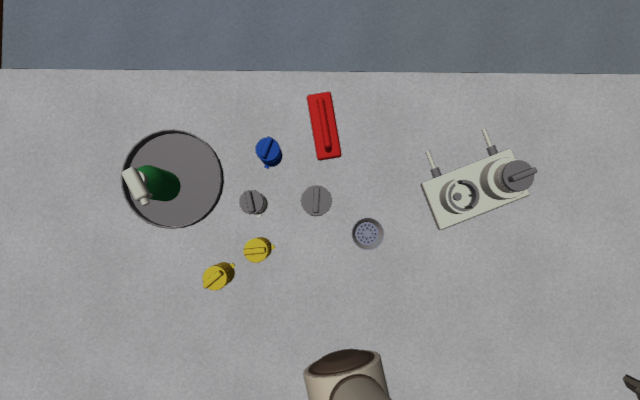

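View pics/wrist0.png

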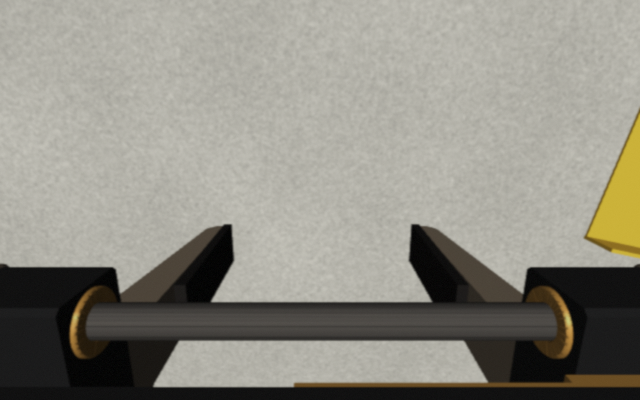

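Side view candidates: the white/grey cartridge with lugs at (318,258), the bigger white/grey one at (324,205), yellow ones at (370,260) and (400,300), and a blue one at (264,240). The one at side (318,258) / top (252,202) is white, small and has lugs, so it fits the slim cartridge. I'll enlarge it to confirm.

```bash
python3 - <<'E'
import cv2,numpy as np
s=cv2.imread("pics/side0.png");t=cv2.imread("pics/top0.png")
a=cv2.resize(s[170:295,270:400],None,fx=4,fy=4,interpolation=cv2.INTER_CUBIC)[:500,:400]
b=cv2.resize(t[170:235,220:345],None,fx=3.2,fy=3.2,interpolation=cv2.INTER_CUBIC)
c=cv2.resize(t[140:235,415:540],None,fx=3.2,fy=3.2,interpolation=cv2.INTER_CUBIC)
o=np.zeros((520,800,3),np.uint8); o[:500,:400]=a; o[:b.shape[0],400:400+b.shape[1]]=b; o[210:210+c.shape[0],400:400+c.shape[1]]=c
cv2.imwrite("pics/crop1.png",o)
E
```

```text
(no output)
```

View pics/crop1.png

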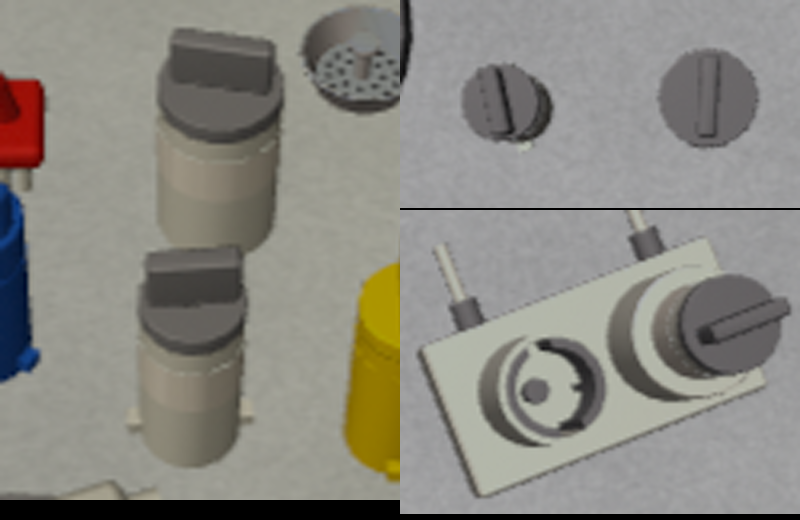

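The crop confirms it: the white cartridge with two lugs, at side (318,258), is the slim one. The larger one without lugs is the spare wide. Next I'll measure positions from the top view and check them against the side view.

```bash
cat > h.py <<'E'
import numpy as np,cv2
def ray(im,u,v):
    d=im["R"].T@np.array([(u-im["cx"])/im["fx"],(v-im["cy"])/im["fy"],1.]); c=-im["R"].T@im["t"]; return c,d
def plane(im,u,v,z):
    c,d=ray(im,u,v); return c+d*(z-c[2])/d[2]
def proj(im,X):
    p=im["R"]@np.asarray(X,float)+im["t"]; return np.array([im["fx"]*p[0]/p[2]+im["cx"],im["fy"]*p[1]/p[2]+im["cy"]])
def overlay(im,pts,fn,box=None,f=4):
    a=im["pixels"][:,:,::-1].copy(); x0,y0,x1,y1=box or (0,0,640,400); a=cv2.resize(a[y0:y1,x0:x1],None,fx=f,fy=f,interpolation=cv2.INTER_CUBIC)
    for X in pts:
        u,v=proj(im,X); cv2.circle(a,(int((u-x0+.5)*f),int((v-y0+.5)*f)),2,(0,0,255),-1)
    cv2.imwrite(fn,a)
def circ(c,r,z,n=24):
    t=np.linspace(0,2*np.pi,n,False); return [[c[0]+r*np.cos(a),c[1]+r*np.sin(a),z] for a in t]
E
python3 - <<'E'
from rig import robot
from h import *
im=robot.get_image("top")
P=im["pixels"]; hsv=cv2.cvtColor(P,cv2.COLOR_RGB2HSV)
x0,y0,x1,y1=232,180,275,225
g=cv2.cvtColor(P,cv2.COLOR_RGB2GRAY)
m=np.zeros_like(g); m[y0:y1,x0:x1]=(g[y0:y1,x0:x1]<125)*255
cs,_=cv2.findContours(m,cv2.RETR_EXTERNAL,cv2.CHAIN_APPROX_NONE)
c=max(cs,key=cv2.contourArea); print(cv2.minEnclosingCircle(c),cv2.contourArea(c))
# base plate
w=(im["pixels"][:,:,1].astype(int)-P[:,:,2]>5)
for n,(u,v,z) in dict(wingtop=(250.3,201.2,.142),socket_g=(460.5,195.5,.08),wide=(316,200,.127),fit=(516,175,.15)).items(): print(n,plane(im,u,v,z))
a=g[180:225,232:275]; cv2.imwrite("pics/slim_top.png",cv2.resize(P[180:225,232:275,::-1],None,fx=12,fy=12,interpolation=cv2.INTER_CUBIC))
cv2.imwrite("pics/sock_top.png",cv2.resize(P[168:222,430:490,::-1],None,fx=10,fy=10,interpolation=cv2.INTER_CUBIC))
E
```

```text
((253.46534729003906, 201.64356994628906), 14.243630409240723) 517.5
wingtop [0.55410304 0.23580772 0.142     ]
socket_g [ 0.57036205 -0.20786558  0.08      ]
wide [0.55760127 0.10362705 0.127     ]
fit [ 0.60840936 -0.29966976  0.15      ]
```

View pics/slim_top.png

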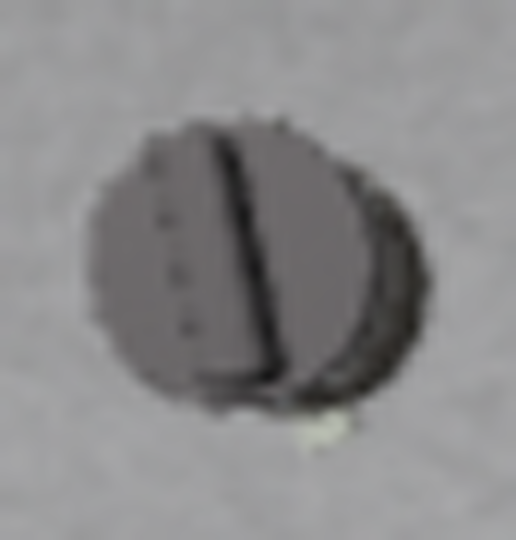

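View pics/sock_top.png

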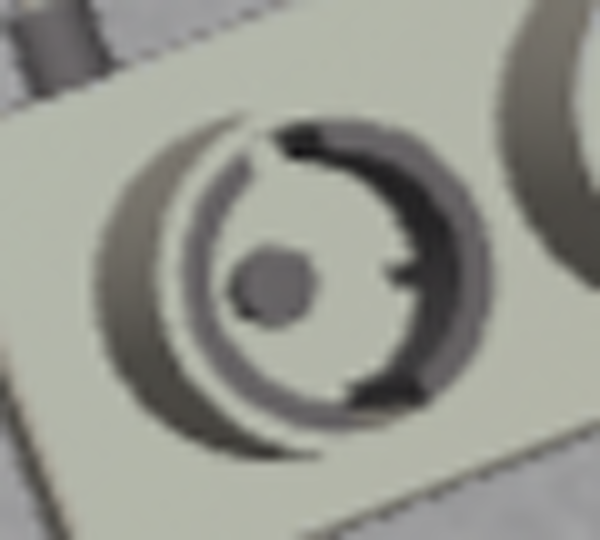

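```bash
python3 - <<'E'
from rig import robot
from h import *
im=robot.get_image("top")
print("sock",plane(im,463.3,194.9,.08),"plunger",plane(im,456.7,196,.038),"wing",plane(im,248.75,200.75,.142))
w=robot.get_image("wrist"); print("cam",-w["R"].T@w["t"])
for p,y in (([.573,-.213,.30],21),([.573,-.213,.17],-69),([.555,.237,.27],11),([.573,-.213,.17],21)):
    print(y,robot.inverse_kinematics(p,[-90,0,y]),robot.inverse_kinematics(p,[-90,0,y-180]))
robot.movep([.573,-.213,.30],[-90,0,21])
w=robot.get_image("wrist"); cv2.imwrite("pics/wr1.png",w["pixels"][:,:,::-1]); s=robot.sense(); print(s["t"],s["eef_pos"],s["tcp_rot"],"cam",-w["R"].T@w["t"])
print(proj(w,[.573,-.213,.08]))
import pickle; pickle.dump(w,open("wr1.pkl","wb"))
E
```

```text
sock [ 0.57167643 -0.21393889  0.08      ] plunger [ 0.57147211 -0.21201011  0.038     ] wing [0.5549983 0.2389224 0.142    ]
cam [ 0.30390705 -0.49196796  0.38599966]
21 [ -31.7026295    12.10053137   78.48830531    0.           89.41116332
 -142.7026295 ] [-3.17026295e+01  1.21005314e+01  7.84883053e+01 -2.54444375e-14
  8.94111633e+01  3.72973705e+01]
-69 [-31.7026295   16.37928192  88.09724969   0.          75.52346839
 -52.7026295 ] [-31.7026295   16.37928192  88.09724969   0.          75.52346839
 127.2973705 ]
11 [ 11.66404867  11.50988219  82.49585778   0.          85.99426003
 -89.33595133] [ 1.16640487e+01  1.15098822e+01  8.24958578e+01 -2.54444375e-14
  8.59942600e+01  9.06640487e+01]
21 [ -31.7026295    16.37928192   88.09724969    0.           75.52346839
 -142.7026295 ] [-3.17026295e+01  1.63792819e+01  8.80972497e+01 -2.54444375e-14
  7.55234684e+01  3.72973705e+01]
2.3167 [ 0.57268433 -0.21357419  0.29978552] [-8.99900843e+01  1.87838336e-02  2.09213364e+01] cam [ 0.50811658 -0.23755384  0.47165657]
[321.05407053 168.80810924]
```

View pics/wr1.png

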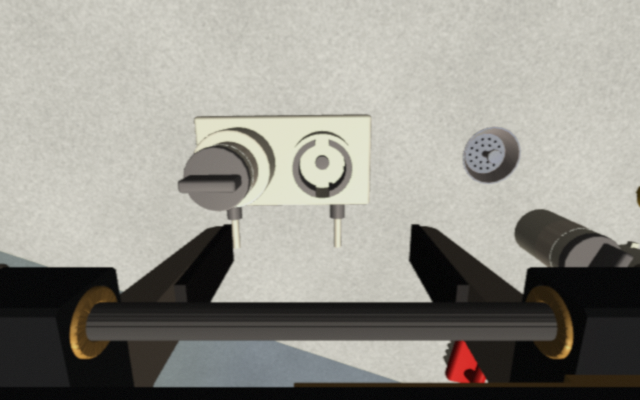

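Wrist view: the socket cup is at about (322,163) and its slots run vertically in the image. I'll fit it.

```bash
python3 - <<'E'
from h import *
import pickle
w=pickle.load(open("wr1.pkl","rb"))
pts=circ([.5722,-.2135],.039,.08)+circ([.5722,-.2135],.027,.08)
overlay(w,pts,"pics/ov1.png",(180,105,380,215),4)
g=cv2.cvtColor(w["pixels"],cv2.COLOR_RGB2GRAY)
cv2.imwrite("pics/z1.png",cv2.resize(w["pixels"][120:210,275:375,::-1],None,fx=6,fy=6,interpolation=cv2.INTER_CUBIC))
# base plate top edge mask -> minAreaRect
P=w["pixels"].astype(int); m=((P[:,:,1]-P[:,:,2]>8)&(P[:,:,1]>150)).astype(np.uint8)*255
m[220:]=0
cs,_=cv2.findContours(m,cv2.RETR_EXTERNAL,cv2.CHAIN_APPROX_NONE); c=max(cs,key=cv2.contourArea); print(cv2.boundingRect(c))
h=cv2.convexHull(c)[:,0]; ap=cv2.approxPolyDP(cv2.convexHull(c),4,True)[:,0]; print(ap)
q=[plane(w,*p,.02) for p in ap]; print(np.round(q,4))
for i in range(len(q)):
    d=q[(i+1)%len(q)]-q[i]; print(np.degrees(np.arctan2(d[1],d[0])),np.linalg.norm(d))
E
```

```text
(0, 0, 640, 220)
[[639   0]
 [639 219]
 [  0 219]
 [  0   0]]
[[ 0.2641  0.0655  0.02  ]
 [ 0.493   0.2173  0.02  ]
 [ 0.8033 -0.5911  0.02  ]
 [ 0.5308 -0.6307  0.02  ]]
33.54891907512568 0.274751406575218
-69.00776662811438 0.8659230011483396
-171.733027162583 0.2753368420890716
110.96194231548601 0.7455404893156319
```

View pics/ov1.png

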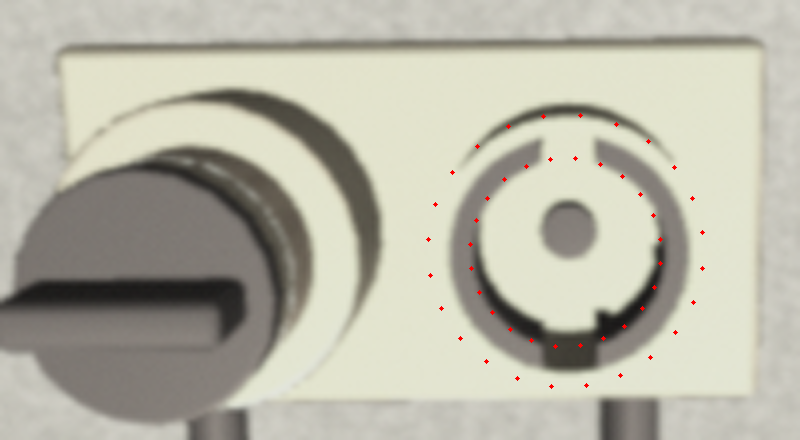

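View pics/z1.png

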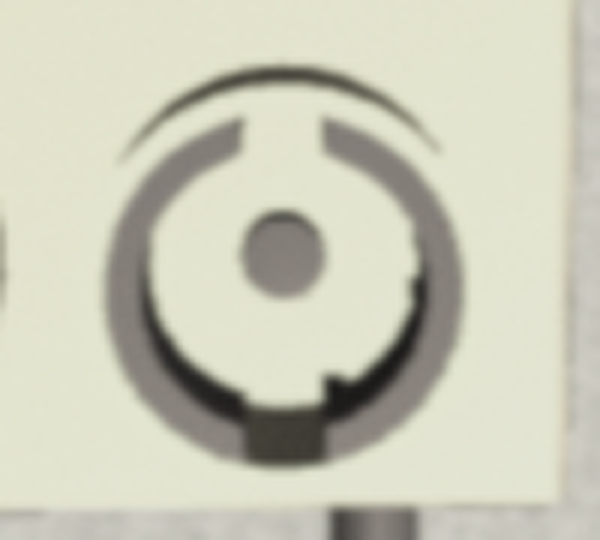

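```bash
python3 - <<'E'
from h import *
import pickle
from scipy.optimize import least_squares
w=pickle.load(open("wr1.pkl","rb"))
P=w["pixels"].astype(int)
r0=(120,210,285,360)
sub=P[120:205,285:360]
m=((sub[:,:,1]-sub[:,:,2]<8)&(sub.mean(2)>70)&(sub.mean(2)<175)).astype(np.uint8)*255
cv2.imwrite("pics/m1.png",cv2.resize(m,None,fx=6,fy=6,interpolation=cv2.INTER_NEAREST))
# radial subpixel: outer grey->white crossing, from centre
c0=np.array([.5722,-.2135])
G=P[:,:,0].astype(np.float32); 
for it in range(2):
  pts={'o':[], 'i':[]}
  for a in np.radians(np.arange(0,360,5)):
    rs=np.arange(.024,.0385,.0002)
    X=[proj(w,[c0[0]+r*np.cos(a),c0[1]+r*np.sin(a),.08]) for r in rs]
    X=np.float32(X)
    v=cv2.remap(G,X[:,0].reshape(1,-1),X[:,1].reshape(1,-1),cv2.INTER_LINEAR)[0]
    k=[i for i in range(len(v)-1) if v[i]<170<=v[i+1]]
    if k:
        r=rs[k[-1]]; pts['o'].append([c0[0]+r*np.cos(a),c0[1]+r*np.sin(a)])
  A=np.array(pts['o'])
  f=least_squares(lambda p:np.hypot(A[:,0]-p[0],A[:,1]-p[1])-p[2],[*c0,.033],loss='soft_l1',f_scale=.0005)
  print(f.x,len(A),np.sort(abs(f.fun))[[len(A)//2,-5]]); c0=f.x[:2]
z=lambda x,y:plane(w,275+x/6-.5,120+y/6-.5,.08)
up=(z(243,135)+z(322,135))/2; lo=(z(246,437)+z(327,437))/2
d=up-lo; print("slot yaw",np.degrees(np.arctan2(d[1],d[0])),np.linalg.norm(d),up,lo)
print("plunger",plane(w,275+284/6-.5,120+258/6-.5,.038))
overlay(w,circ(c0,.034,.08)+circ(c0,.027,.08)+circ(c0,.009,.038,12),"pics/ov2.png",(275,120,375,210),6)
E
```

```text
[ 0.57245401 -0.21225444  0.0335619 ] 67 [9.29492134e-05 4.08678686e-04]
[ 0.57247925 -0.21224505  0.03357965] 67 [4.46753248e-05 3.94284470e-04]
slot yaw -158.23808070029065 0.05765820344117422 [ 0.54459737 -0.2232596   0.08      ] [ 0.59814641 -0.20188279  0.08      ]
plunger [ 0.57215764 -0.21231515  0.038     ]
```

View pics/ov2.png

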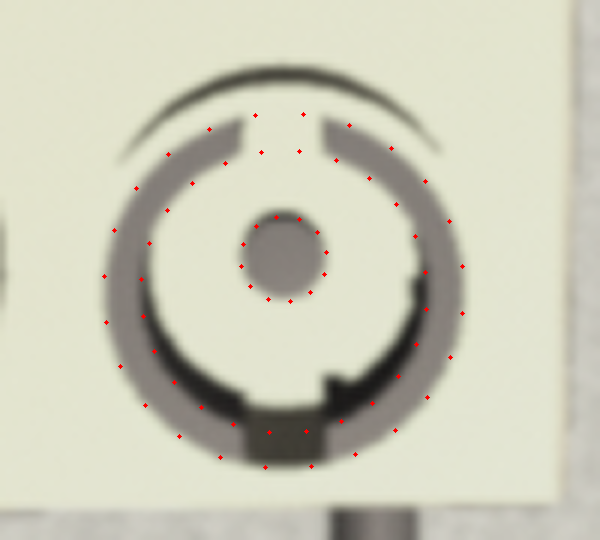

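```bash
python3 - <<'E'
from rig import robot
from h import *
import pickle
robot.movep([.555,.238,.27],[-90,0,11])
w=robot.get_image("wrist"); s=robot.sense(); print(s["t"],s["eef_pos"],s["tcp_rot"])
pickle.dump(w,open("wr2.pkl","wb"))
u,v=proj(w,[.555,.238,.142]); print(u,v)
cv2.imwrite("pics/wr2.png",w["pixels"][:,:,::-1])
overlay(w,[[.555,.238,.142]],"pics/z2.png",(int(u)-60,max(0,int(v)-50),int(u)+60,int(v)+50),6)
E
```

```text
4.025 [0.55553479 0.2370018  0.27007911] [-9.00128469e+01 -1.27940031e-02  1.09145620e+01]
321.80466651343033 186.21041813573245
```

View pics/wr2.png

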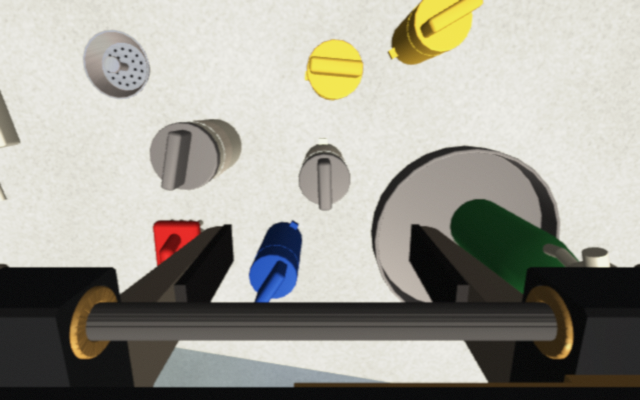

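View pics/z2.png

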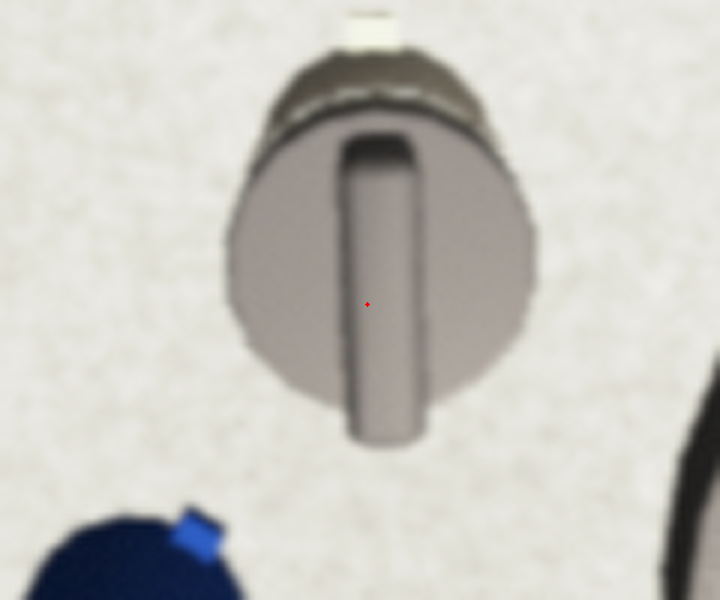

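```bash
python3 - <<'E'
from h import *
import pickle
w=pickle.load(open("wr2.pkl","rb"))
z=lambda x,y,h:plane(w,261+x/6-.5,136+y/6-.5,h)
cap=(z(226,255,.112)+z(538,255,.112))/2; print("cap",cap, np.linalg.norm(z(226,255,.112)-z(538,255,.112)), z(382,108,.112))
a=(z(352,180,.142)+z(417,180,.142))/2; b=(z(355,430,.142)+z(425,430,.142))/2; d=b-a
ya=np.degrees(np.arctan2(d[1],d[0])); print("yaw",ya)
top=(z(352,168,.142)+z(417,168,.142))/2; bot=z(388,445,.142); print("wing",(top+bot)/2,np.linalg.norm(top-bot))
lug=z(371,12,.018); print("lug tip",lug)
c=(top+bot)/2
yy=np.radians(ya)
R=np.array([[np.cos(yy),-np.sin(yy)],[np.sin(yy),np.cos(yy)]])
pts=[[*(c[:2]+R@[sx*.022,sy*.006]),.142] for sx in(-1,1) for sy in (-1,1)]+circ(c,.025,.112)+[[*(c[:2]+R@[-.031,s*.005]),.018] for s in (-1,1)]
print(pts[-1])
overlay(w,pts,"pics/ov3.png",(261,136,381,236),6)
E
```

```text
cap [0.55337793 0.24002401 0.112     ] 0.049965617798984306 [0.5302292  0.23548174 0.112     ]
yaw 12.370984558804489
wing [0.55515507 0.24078444 0.142     ] 0.04164792906286193
lug tip [0.52395135 0.23272754 0.018     ]
[np.float64(0.5238036545497252), np.float64(0.23902688414743672), 0.018]
```

View pics/ov3.png

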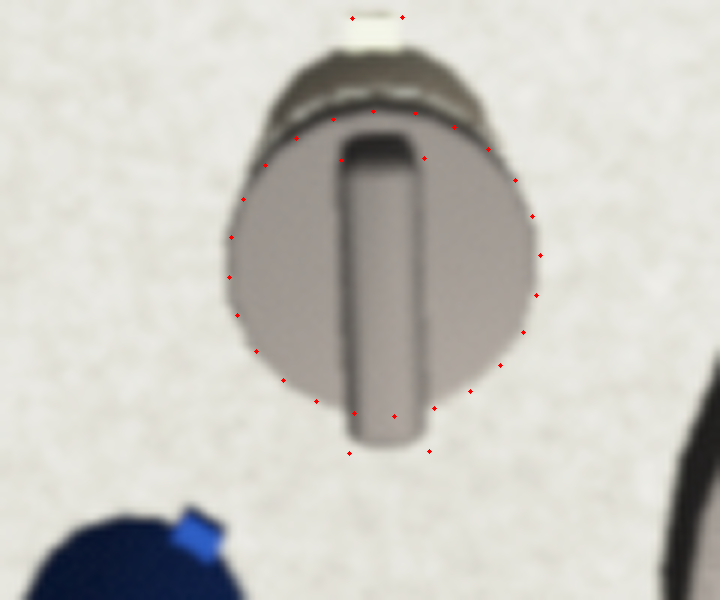

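```bash
python3 - <<'E'
from rig import robot
from h import *
import pickle
robot.movep([.5549,.2402,.20],[-90,0,12.6])
robot.servo_line([.5549,.2402,.1155],velocity=.1)
s=robot.sense(); print(s["t"],s["eef_pos"],s["tcp_rot"],s["contact_force"])
w=robot.get_image("wrist"); cv2.imwrite("pics/wr3.png",w["pixels"][:,:,::-1])
robot.grab()
s=robot.sense(); print(s["t"],s["eef_pos"],s["tcp_rot"],s["contact_force"],s["wrist_torque"],s["width"])
w=robot.get_image("wrist"); cv2.imwrite("pics/wr4.png",w["pixels"][:,:,::-1])
E
```

```text
5.4 [0.55558233 0.24035669 0.11643819] [-90.00005688  -0.09586781  12.59788792] [0.42070449 0.26359532 0.17284217]
6.6333 [0.55487577 0.24020192 0.11546512] [-8.99973461e+01  3.99340769e-03  1.25974790e+01] [-0.13844818  0.12729377  0.03451912] [ 0.0906963  -0.11204116 -0.01997056] 0.011760492913489651
```

View pics/wr3.png

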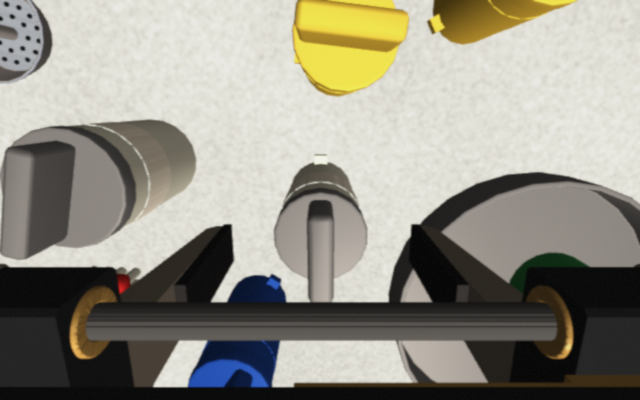

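View pics/wr4.png

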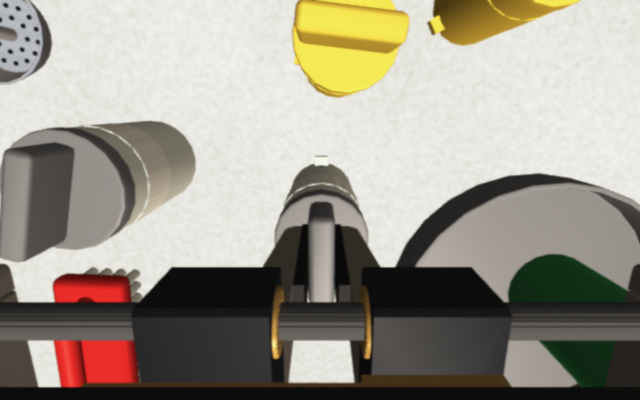

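```bash
python3 - <<'E'
from rig import robot
from h import *
import pickle
robot.servo_line([.5549,.2402,.30],velocity=.15)
robot.movep([.5724,-.2122,.30],[-90,0,21.8])
robot.servo_line([.5724,-.2122,.225],velocity=.1)
s=robot.sense(); print(s["t"],s["eef_pos"],s["tcp_rot"],s["contact_force"],s["wrist_torque"],s["width"])
w=robot.get_image("wrist"); cv2.imwrite("pics/wr5.png",w["pixels"][:,:,::-1]); pickle.dump(w,open("wr5.pkl","wb"))
w=robot.get_image("side"); cv2.imwrite("pics/sd5.png",w["pixels"][:,:,::-1]);pickle.dump(w,open("sd5.pkl","wb"))
cx=np.array([.5724,-.2122]); 
overlay(w,circ(cx,.039,.08)+circ(cx,.025,.2214)+circ(cx,.02,.1095),"pics/sd5z.png",(270,20,400,150),5)
E
```

```text
10.625 [ 0.572871   -0.21244697  0.22590534] [-9.00735218e+01 -5.37734475e-02  2.18049871e+01] [-0.21862008 -0.19220896 -2.18122647] [ 0.13356769 -0.11521457  0.03192192] 0.011751528677699364
```

View pics/wr5.png

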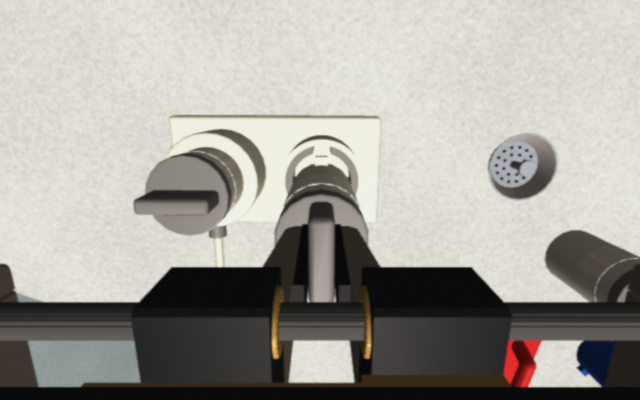

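View pics/sd5z.png

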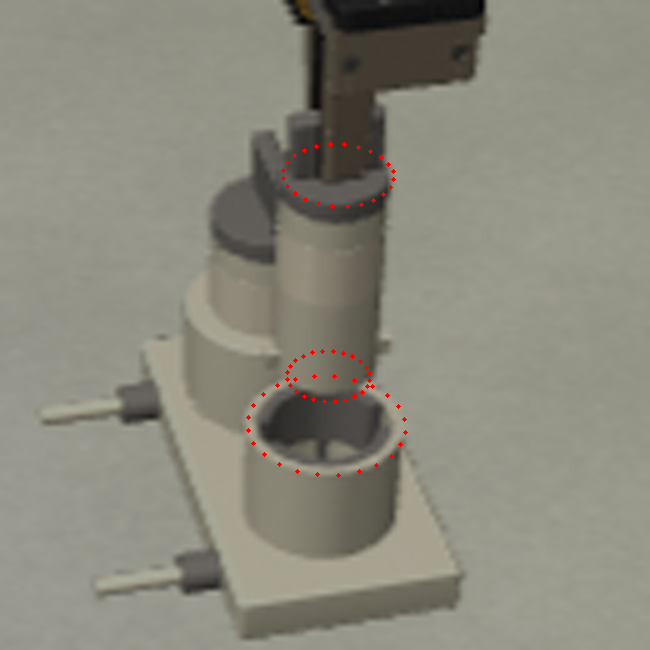

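```bash
python3 - <<'E'
from h import *
import pickle
s=pickle.load(open("sd5.pkl","rb")); w=pickle.load(open("wr5.pkl","rb"))
c=np.array([.5728,-.2124]); zf=.2259-.1155
yy=np.radians(21.8); R=np.array([[np.cos(yy),-np.sin(yy)],[np.sin(yy),np.cos(yy)]])
lug=[[*(c+R@[sx*.031,sy*.005]),zf+h] for sx in(-1,1) for sy in (-1,1) for h in (.010,.018)]
p=circ(c,.025,zf+.112,60)+circ(c,.025,zf+.03,60)+lug
overlay(s,p,"pics/a.png",(300,40,370,120),7)
p2=circ(c,.025,zf+.112,40)+lug+circ([.5724,-.2122],.034,.08,40)+circ([.5724,-.2122],.027,.08,40)
overlay(w,p2,"pics/b.png",(270,120,375,245),5)
a=cv2.imread("pics/a.png"); b=cv2.imread("pics/b.png")[:600]
print(a.shape,b.shape)
E
```

```text
(560, 490, 3) (600, 525, 3)
```

View pics/a.png

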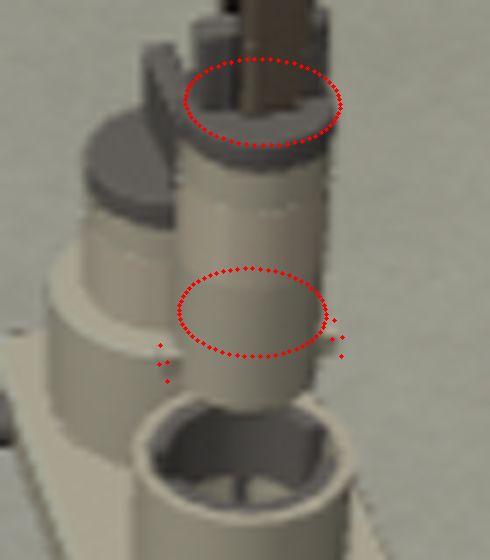

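View pics/b.png

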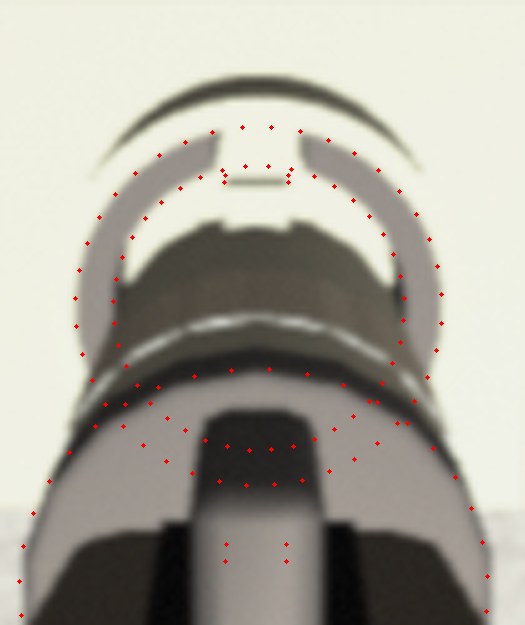

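Before insertion: the wrist overlay shows the cap and lug landing on the modelled points, with the lug at crop (258,182) and the slot centre at about (261,150). So it is upright in the grip and aligned. The side view suggests about 1 mm of +x offset, so I'll bias slightly −x and descend with force checks.

```bash
python3 - <<'E'
from rig import robot
from h import *
import pickle
for z in (.20,.19,.18,.17,.162):
    robot.servo_line([.5720,-.2122,z],velocity=.04)
    s=robot.sense(); f=s["contact_force"]; print(s["t"],s["eef_pos"].round(4),f.round(1),s["wrist_torque"].round(2),round(s["width"],4))
    if np.hypot(f[0],f[1])>8 or f[2]>8: break
w=robot.get_image("side"); cv2.imwrite("pics/sd6.png",cv2.resize(w["pixels"][20:150,270:400,::-1],None,fx=4.5,fy=4.5,interpolation=cv2.INTER_CUBIC))
w=robot.get_image("wrist"); cv2.imwrite("pics/wr6.png",cv2.resize(w["pixels"][110:260,230:410,::-1],None,fx=4,fy=4,interpolation=cv2.INTER_CUBIC))
E
```

```text
11.5 [ 0.5721 -0.2123  0.2001] [ 0.1 -0.3 -2.7] [ 0.09 -0.14  0.01] 0.0119
11.9 [ 0.5717 -0.212   0.1895] [-0.2  0.1 -3.3] [ 0.07 -0.14  0.05] 0.0113
12.3 [ 0.5717 -0.2121  0.1795] [-0.   1.2 -2.8] [ 0.09 -0.16  0.02] 0.0121
12.7 [ 0.5718 -0.2121  0.1695] [-0.6 -0.6 -3. ] [ 0.11 -0.13 -0.05] 0.0115
13.05 [ 0.5717 -0.212   0.1615] [ 0.  -0.9 -1.9] [ 0.08 -0.13 -0.01] 0.0119
```

View pics/sd6.png

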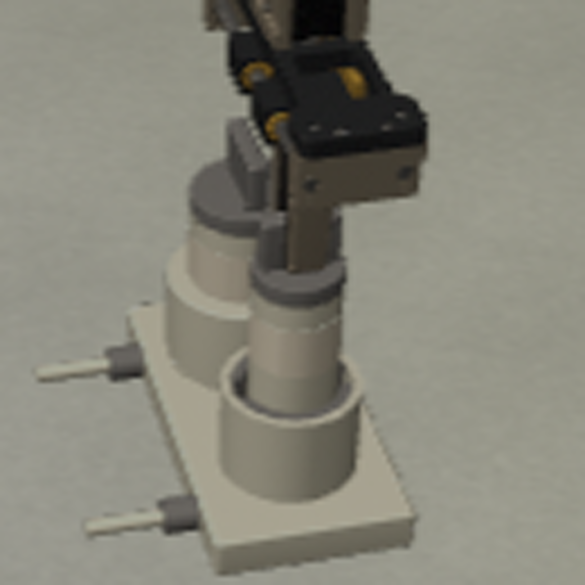

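View pics/wr6.png

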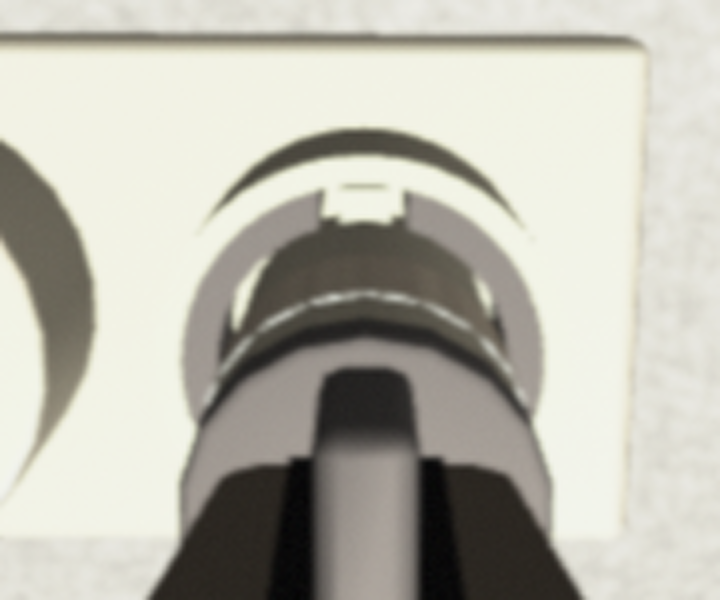

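The foot is in the bore and the lug sits centred in its slot at (364,205), with no side load. Next I'll press down.

```bash
python3 - <<'E'
from rig import robot
from h import *
for z in (.154,.150,.147,.144,.142,.141,.140,.139,.138):
    robot.servo_line([.5720,-.2122,z],velocity=.03); robot.hold(.15)
    s=robot.sense(); f=s["contact_force"]; print(round(s["t"],2),z,s["eef_pos"].round(4),f.round(1),s["wrist_torque"].round(2),round(s["width"],4))
    if np.hypot(f[0],f[1])>12 or f[2]>22: break
E
```

```text
13.72 0.154 [ 0.5719 -0.2121  0.1539] [-0.7  0.5 -2.1] [ 0.05 -0.09  0.01] 0.0117
14.15 0.15 [ 0.5723 -0.2123  0.1506] [-0.7 -0.4  2.9] [0.24 0.14 0.01] 0.0119
14.55 0.147 [ 0.5723 -0.2123  0.1474] [-0.8  0.6  4.6] [ 0.25  0.06 -0.  ] 0.0118
14.95 0.144 [ 0.5723 -0.2124  0.1446] [-0.4 -0.3  6.3] [ 0.31  0.21 -0.04] 0.0116
15.35 0.142 [ 0.5723 -0.2124  0.1428] [-1.1  1.   8.2] [0.32 0.25 0.02] 0.0118
15.75 0.141 [ 0.5724 -0.2124  0.142 ] [-1.2  0.4  7.3] [0.44 0.29 0.  ] 0.0121
16.15 0.14 [ 0.5725 -0.2125  0.1415] [-2.2  1.1 10.7] [0.5  0.47 0.04] 0.0121
16.55 0.139 [ 0.5727 -0.2126  0.1415] [-3.5  1.9 13.8] [0.72 0.81 0.  ] 0.0118
16.95 0.138 [ 0.573  -0.2126  0.1415] [-3.4  2.  18.2] [0.96 1.   0.02] 0.0118
```

Seated: the TCP stops at z=0.1415 while the force rises. Now the clockwise turn, in small steps and watching torque.

```bash
python3 - <<'E'
from rig import robot
from h import *
for y in (14,6,-4,-14,-24,-34,-44,-54,-61,-66,-68.5):
    robot.movep([.5720,-.2122,.1385],[-90,0,y])
    s=robot.sense(); f=s["contact_force"]; t=s["wrist_torque"]; print(round(s["t"],2),y,s["eef_pos"].round(4),s["tcp_rot"][2].round(2),f.round(1),t.round(2),round(s["width"],4))
    if np.hypot(f[0],f[1])>15 or f[2]>35 or abs(t[2])>1.2: print("stop");break
E
```

```text
17.21 14 [ 0.5733 -0.2128  0.1414] 13.97 [-2.1  1.4 14.9] [ 0.59  0.5  -0.06] 0.012
17.47 6 [ 0.5736 -0.2131  0.1414] 5.97 [-1.6  1.8 13.8] [ 0.4   0.33 -0.04] 0.0116
17.76 -4 [ 0.5736 -0.2134  0.1414] -4.03 [-0.5 -0.3 13.2] [ 0.22  0.27 -0.04] 0.0115
18.05 -14 [ 0.5736 -0.2136  0.1414] -14.03 [-2.1 -0.6 13. ] [ 0.06  0.3  -0.01] 0.0118
18.34 -24 [ 0.5735 -0.2136  0.1414] -24.03 [-1.1 -0.7 12.6] [ 0.09  0.34 -0.06] 0.0115
18.63 -34 [ 0.5735 -0.2136  0.1414] -34.02 [-1.1 -0.1 13.3] [ 0.01  0.36 -0.04] 0.0118
18.93 -44 [ 0.5735 -0.2137  0.1414] -44.03 [-1.2 -0.6 12.8] [-0.02  0.41 -0.03] 0.0118
19.22 -54 [ 0.5734 -0.2137  0.1414] -54.03 [-1.3 -0.1 13.6] [-0.07  0.41 -0.03] 0.0115
19.47 -61 [ 0.5734 -0.2137  0.1414] -61.03 [-1.5 -0.3 13. ] [-0.06  0.48 -0.09] 0.0117
19.72 -66 [ 0.5734 -0.2138  0.1414] -66.02 [-2.  -0.3 12.3] [-0.11  0.47 -0.05] 0.0115
19.97 -68.5 [ 0.5734 -0.2138  0.1414] -68.51 [-1.7 -0.6 13.9] [-0.1   0.48  0.01] 0.0118
```

```bash
python3 - <<'E'
from rig import robot
from h import *
for y in (-70,-71.5,-73):
    robot.movep([.5722,-.2122,.1380],[-90,0,y])
    s=robot.sense(); f=s["contact_force"]; t=s["wrist_torque"]; print(round(s["t"],2),y,s["eef_pos"].round(4),s["tcp_rot"].round(2),f.round(1),t.round(2),round(s["width"],4))
    if abs(t[2])>.5: print("stop");break
robot.hold(.5)
s=robot.sense(); print(s["eef_pos"].round(4),s["tcp_rot"].round(2),s["contact_force"].round(1),s["wrist_torque"].round(2))
w=robot.get_image("side"); cv2.imwrite("pics/sd7.png",cv2.resize(w["pixels"][20:150,270:400,::-1],None,fx=4.5,fy=4.5,interpolation=cv2.INTER_CUBIC))
w=robot.get_image("wrist"); cv2.imwrite("pics/wr7.png",cv2.resize(w["pixels"][110:260,230:410,::-1],None,fx=4,fy=4,interpolation=cv2.INTER_CUBIC))
E
```

```text
20.22 -70 [ 0.5735 -0.2139  0.1414] [-89.9   -0.28 -69.98] [-3.4 -0.3 16.2] [-0.08  0.86  0.1 ] 0.0118
20.47 -71.5 [ 0.5733 -0.2139  0.1414] [-89.92  -0.27 -71.45] [-5.2 -1.1 16.8] [-0.05  0.98  0.34] 0.0116
20.72 -73 [ 0.5734 -0.2139  0.1414] [-89.9   -0.28 -72.92] [-3.7 -0.7 15.5] [-0.06  0.85  0.56] 0.0119
stop
[ 0.5734 -0.2138  0.1414] [-89.9   -0.28 -72.91] [-4.3 -0.8 16.4] [-0.01  0.88  0.55]
```

View pics/sd7.png

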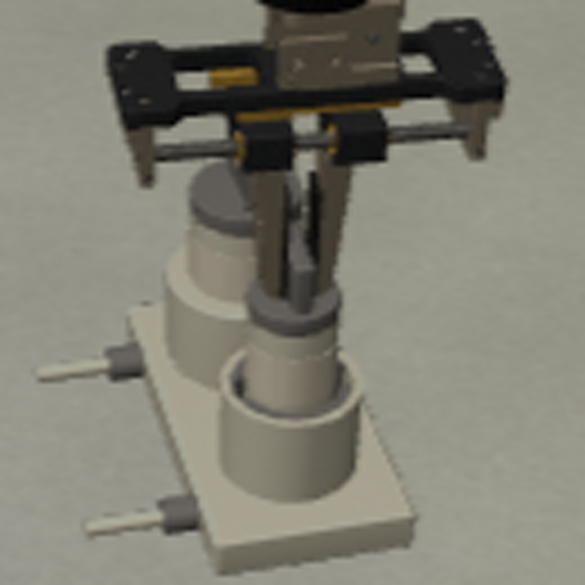

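View pics/wr7.png

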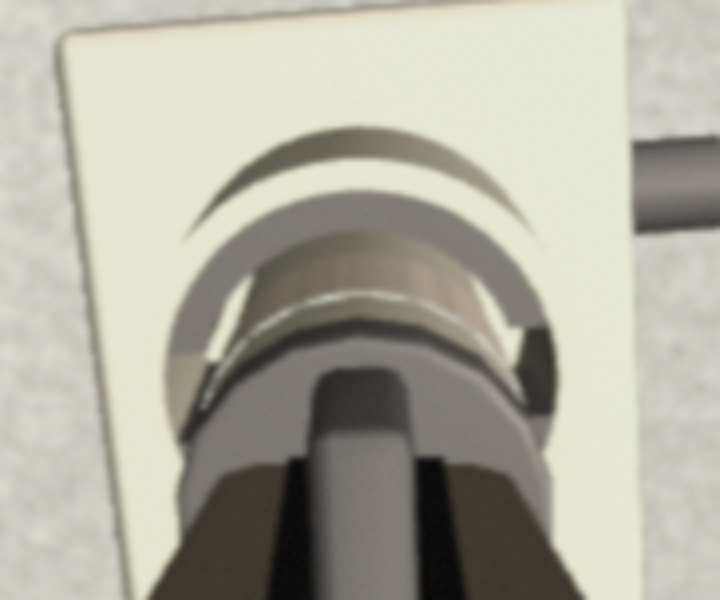

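```bash
python3 - <<'E'
from rig import robot
import cv2,numpy as np
a=cv2.imread("pics/top0.png"); im=robot.get_image("top"); b=im["pixels"][:,:,::-1].copy()
d=cv2.absdiff(a,b).max(2); 
for n,(x0,y0,x1,y1) in dict(wide=(298,180,336,220),strainer=(348,212,388,254),brush=(302,88,345,165),bottle=(118,125,228,232)).items(): print(n,(d[y0:y1,x0:x1]>40).sum())
s=robot.sense(); print(s["t"],s["eef_pos"],s["contact_force"],s["width"])
robot.sign_off()
E
```

```text
wide 0
strainer 0
brush 0
bottle 0
21.3667 [ 0.57338906 -0.21388259  0.14141357] [-4.11117686 -0.10650187 15.70617758] 0.01217835980879417
the job is handed in; nothing more can be done
```

The slim cartridge is in the empty socket, pressed home and turned a quarter turn clockwise. I signed off at about 21.4 s with the gripper still holding and pressing it; sign-off gives no verdict.

**Final checks:**
- **Pressed home:** the tool stopped at z = 0.1414 m (0.1415 expected) while still pushing down with about 16 N. That puts the foot on the seat with no slip in the grip.
- **Turn:** torque stayed near zero until about −70°, then rose to 0.55 N m at −73°. The socket measurement put the quarter-turn stop at about −68°, so the lugs are against it. The wrist picture shows both slots empty with the wing turned.
- **Grip:** the fingers stayed at about 12 mm, the thickness of the wing.
- **Other things:** the top view shows no change around the spare wide cartridge, strainer, brush or spray bottle.

**What disagreed:**
- **Camera views:** the top and wrist cameras differed by about 1.5 mm on the socket position. The side view put the held cartridge 1–2 mm further in +x than the wrist view did. I aimed slightly to −x of the wrist estimate, and it went in without side load.
- **Tool drift:** while pressing, the tool drifted about 1 to 2 mm from its commanded point, with about 4 N of side force. That is within the 5 mm limit.

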